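# Lay the seasoning board

### The job

Lay the black seasoning board on the kitchen counter: stand the white ramekin in the middle of the square cork mat and the pepper mill in the middle of the round one, pull the amber spice tube out of its spring clip and stand it on the bare slate exactly midway between the two mats, and put the wooden lid on the ramekin, properly seated. Everything ends upright and let go; set the ramekin and the glass tube down without dropping them, and leave the mug where it is.

Things in the scene. Friction and masses are not known exactly. Their poses are not given: they have to be found in the camera images.
- board: Black slate board fixed on the counter, 120 (its x) by 310 (its y) by 12 mm high. Origin: centre of its underside, on the counter; z up. The two cork mats lie on its ends, centred 105 mm from its centre along +y and -y; which is at which end varies. The tube is to stand on its bare centre, on the top face.
- square_mat: Square cork mat, 80 by 80 by 5 mm thick, fixed on one end of the slate board. Origin: centre of its underside (12 mm above the counter); its top is 17 mm above the counter.
- round_mat: Round cork mat, 84 mm in diameter, 5 mm thick, fixed on the other end of the slate board. Origin: centre of its underside (12 mm above the counter); its top is 17 mm above the counter.
- clip: Spring clip: wooden block fixed on the counter, 60 x 70 x 30 mm high, 23 to 83 mm along +x from the origin, with two steel jaws (10 to 22 mm up, 36 mm wide over both, reaching 22 mm along -x) holding the tube. Origin: on the counter, on the held tube's axis. The mouth faces -x: the tube comes out only level along -x, resists with up to about 5 N, snaps free by 20 mm, is clear by 45 mm.
- tube_center (a point): Spice tube upright in the clip, standing on the counter: amber glass shaft 28 mm in diameter, black cap 30 mm, black foot flange 38 mm wide and 6 mm thick, 88 mm high, 80 g. The foot is under the jaws: it cannot be lifted out while clipped. Point: on its axis, half-way up (44 mm); z up. Grasp here or up to 15 mm higher, above the jaws, firmly (30 N or more), closing across the pull.
- ramekin_center (a point): White ceramic ramekin, a plain round open dish without handle, 60 mm in outer diameter, 52 mm inside, 44 mm high, standing on the counter. About 140 g. Point: on its axis, half-way up (22 mm above its underside).
- lid_center (a point): Pale wooden lid, knob up on the counter: disc 62 mm in diameter, 7 mm thick; knob on top 18 mm in diameter, 25 mm tall, to grasp it by; plug beneath 40 mm in diameter, 6 mm deep, which goes inside the ramekin's rim; 38 mm high in all, 50 g. Point: on its axis, 19 mm above the plug's underside (half-way up); seated, it is 35 mm above the ramekin's point.
- mill_center (a point): Dark wooden pepper mill, round, waisted, with a small steel nut on top: 48 mm in diameter at the foot, 41 mm at the waist (30 to 56 mm up), 84 mm high, standing on the counter, 125 to 235 g. Point: on its axis, half-way up (42 mm above its underside).
- mug: Bystander: blue mug with a handle (towards its +y), 70 mm in diameter, 80 mm high, standing among the things. Origin: centre of its underside. Do not move it.
There are look-alikes about, which are no part of the job. What is shaped like the part that bears tube_center but green or red is not meant.

How it is judged:
By the outcome, as a careful person would: the job done as asked, in the order asked, and still so for the second after the job is handed in, with the robot touching nothing.
It also fails if it takes over 102 s, if anything falls off the work surface, if the arm or the gripper's body presses on something with over 40 N, if the wrist force passes 120 N, or if a joint passes its speed limit or range.

### The arm

A 6-joint arm with a two-finger parallel gripper is mounted at the origin on the work surface. World frame = base frame: x ahead of the robot, y to its left, z up, the work surface at z = 0. Lengths are in mm, angles in rad, forces in N, time in s.
With the tool pointing down it reaches from about 300 to 750 mm from the base axis. Payload 8.5 kg.
Tool frame: the origin (TCP) lies midway between the tips of the shut fingers; the grasp point (between the pads) lies env.tcp_to_grasp behind it (env.tcp_to_grasp is the distance from the TCP to the grasp point, in mm); z points along the fingers, y is the line along which they close (so a half turn about z gives the same grasp; the last joint's range is limited). The gripper opens to 88 mm and grips with 3 to 60 N. Pads are 18 mm wide; open, the fingers measure 123 mm over their backs; the gripper's body (75 mm by 187 mm) begins 45 mm behind the grasp point.
Start: joints at [1.09, 0.381, 1.297, -0, 1.464, -0.215], TCP at [144.467, 530.669, 238.748] pointing down, gripper open.
Joint ranges: [-3.11, 3.11], [-0.89, 2.33], [0.22, 2.48], [-1.42, 4.56], [0.17, 2.85], [-2.88, 2.88]. Speed limits (rad/s): [2.39, 2.39, 3.14, 3.14, 3.14, 3.14].

### API

Orientations are given as a rotation vector (axis times angle).
In Python, from bench import env, eyes gives the robot as it stands. The module is installed in compiled form; this text tells all that it offers.
- The arm moves only by the shell command python3 -m pendant 'ROWS' [OPENING] [FORCE]. ROWS is JSON, a list of rows, each a list of 6 numbers: the shift along the world's x, y, z each as a share of 100 cm, from -1 to 1, then the turn, a rotation vector about the world's x, y, z each as a share of 30 degrees, from -1 to 1. A call has 1 to 10 rows; each row is the pose to reach, as a shift and turn from the pose commanded when the call began; what a row does not reach only later rows make up. A row lasts 1/12 s, in which the tool goes at most 41.7 mm and 7.16 degrees, less where a joint would pass 70% of its speed; a pose out of reach is approached as far as the arm can. A call with a number of a shift or a turn outside -1 to 1 is refused whole. A call with a gripper value outside its range is refused whole. OPENING is the gripper command: -1 is shut, 1 is fully open, values between are in proportion, set as the call begins (- or left out, the last holds). The fingers move at their own pace and stop on an object; FORCE is the grip in N (left out, the last holds). Time passes only in rows, so rows that repeat a pose let the fingers close. It gives the time, the measured TCP pose, the force, the opening and the grip force at its end, in the units of the state.
- env.read_state(): the state, without advancing time (a new reading comes with each control period).
- eyes.snapshot(name): name is "scene" or "side" or "wrist"; returns a dict with "pixels" (420x560x3 uint8, blue, green, red), "fx", "fy", "cx", "cy" (pixels), "D" ([k1, k2, p1, p2, k3] as OpenCV has them; the pictures are not rectified), "extrinsics" (4x4, takes a point from camera to world coordinates); the wrist camera has in their place "hand_eye" (4x4, takes a point from camera to tool coordinates, whose origin is the TCP and whose axes are the flange's). Camera axes: x right, y up, looking along -z (the intrinsics and any distortion apply to the point x, -y, -z); pixel columns grow to the right and rows downward; lengths in mm; the calibration is good to about 2 mm. A picture is of the moment at which its call begins: read the wrist's pose just before it. There is no depth.
- env.hand_in(): hands the job in; it is judged then, once.
The state is a dict: "clock": time; "qpos": joint angles; "joint_velocities": joint speeds; "joint_torque": joint torques, N m; "position": TCP position; "eef_rot": TCP orientation; "ft_force": force on the tool from outside, world axes, zero at the start; "wrist_torque": the same for the moment, N m; "opening": finger opening in mm; "finger_force": force on a finger pad.
Only numpy, scipy, OpenCV 4.12 (cv2) and the standard library are available. Lean on these libraries where they do the work, as an engineer would, in place of code of your own. Each camera call takes 0.05 s, during which the arm holds its last target. There are 200 camera calls.

## Working session

There is one attempt and no reset: what is moved stays moved. The work goes in short steps, Python scripts to look and compute and a shell command to move; the robot and the scene stay as the last step left them, time stands still between calls to the robot, and variables do not carry over. Pictures are saved under pics/ and viewed, at most 14 in all, crops included, and the job is handed in when it is done.

```bash
mkdir -p pics; python3 - <<'E'
from bench import env, eyes
import cv2,numpy as np
print(env.tcp_to_grasp); s=env.read_state(); print(s)
for n in ("scene","side","wrist"):
    r=eyes.snapshot(n); cv2.imwrite(f"pics/{n}0.png",r["pixels"])
    np.save(f"pics/{n}0.npy",r,allow_pickle=True)
    print(n,[r[k] for k in("fx","fy","cx","cy","D")],np.round(r.get("extrinsics",r.get("hand_eye")),3).tolist())
E
```

```text
18.700000000000003
{'clock': 0.0, 'qpos': array([ 1.08973396e+00,  3.81171237e-01,  1.29824295e+00, -1.30663201e-05,
        1.46359594e+00, -2.15316885e-01]), 'joint_velocities': array([ 0.00040864,  0.00024263, -0.00075004,  0.0001579 , -0.00298043,
       -0.00216523]), 'joint_torque': array([-1.84884855e-03, -4.37922728e+01, -2.24546081e+01,  7.12299021e-02,
        3.52575153e-02, -9.31527870e-05]), 'position': array([144.32831071, 530.43677152, 238.15707569]), 'eef_rot': array([-4.16140063e-01, -3.11343309e+00,  2.09959250e-03]), 'ft_force': array([0.40103142, 1.09026524, 0.41142065]), 'wrist_torque': array([-0.02493761, -0.00682117, -0.00546725]), 'finger_force': 0.0, 'opening': 88.09725192810912}
scene [387.9326902503577, 387.9326902503577, 274.1987725003361, 210.17564444434717, array([0.01040052, 0.        , 0.        , 0.        , 0.        ])] [[-0.763, -0.427, 0.486, 1051.968], [0.647, -0.497, 0.579, 560.919], [-0.006, 0.756, 0.655, 691.979], [0.0, 0.0, 0.0, 1.0]]
side [501.1339834450286, 501.1339834450286, 287.12538367839454, 216.3641233775695, array([0.00376474, 0.        , 0.        , 0.        , 0.        ])] [[0.96, 0.197, -0.201, 351.67], [-0.281, 0.655, -0.702, -807.384], [-0.006, 0.73, 0.683, 849.745], [0.0, 0.0, 0.0, 1.0]]
wrist [306.8542837128122, 306.8542837128122, 278.0313168326879, 209.81735526041055, array([0.01424366, 0.        , 0.        , 0.        , 0.        ])] [[-0.001, 0.955, 0.295, 77.954], [1.0, 0.001, -0.0, 0.809], [-0.0, 0.295, -0.955, -146.269], [0.0, 0.0, 0.0, 1.0]]
```

View pics/scene0.png

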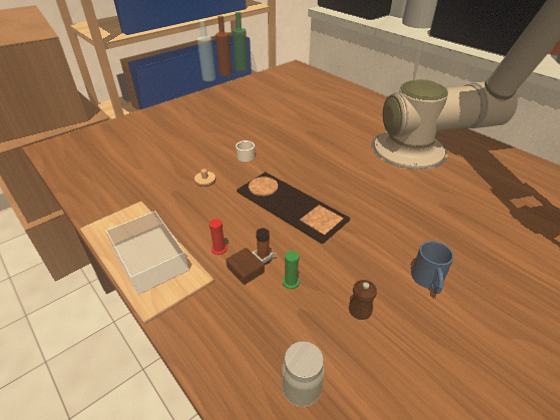

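View pics/side0.png

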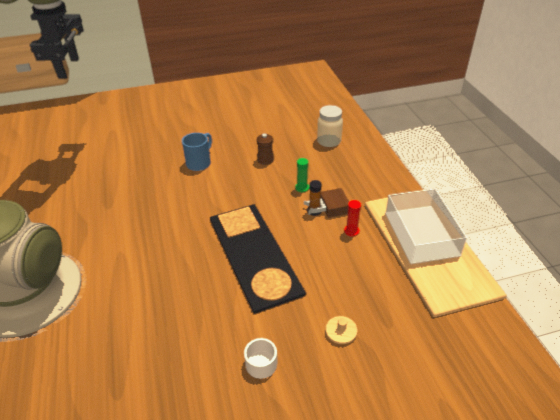

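The scene view shows the amber tube with black cap at (263,243), in the clip block at (246,265). The ramekin is at (245,151), the lid at (205,178), the mill at (362,300) and the mug at (433,265). The board has its round mat at (263,186) and square mat at (322,219).

Tube candidates are red (218,237), green (291,270) and amber (263,243). Amber is the one meant, because it is held in the jaws and has the black cap. For white dishes, the ramekin is at (245,151), while the jar at (303,373) is tall and lidded, so it is not the ramekin. I'll confirm with a crop.

```bash
cat > h.py <<'E'
import numpy as np, cv2
from scipy.spatial.transform import Rotation as R
def ray(r,uv,T=None):
    K=np.array([[r["fx"],0,r["cx"]],[0,r["fy"],r["cy"]],[0,0,1]])
    p=cv2.undistortPoints(np.array(uv,float).reshape(-1,1,2),K,r["D"]).reshape(-1,2)
    d=np.c_[p[:,0],-p[:,1],-np.ones(len(p))]
    T=r["extrinsics"] if T is None else T
    return T[:3,3],d@T[:3,:3].T
def onplane(r,uv,z,T=None):
    o,d=ray(r,uv,T); return (o+d*((z-o[2])/d[:,2])[:,None])[:,:2]
def wristT(s,r):
    T=np.eye(4);T[:3,:3]=R.from_rotvec(s["eef_rot"]).as_matrix();T[:3,3]=s["position"]
    return T@r["hand_eye"]
E
python3 - <<'E'
from h import *
L={n:np.load(f"pics/{n}0.npy",allow_pickle=True).item() for n in("scene","side")}
pts={"ram":(44,(245.5,146.5),(260.5,350)),"lidknob":(38,(205,171.5),(341.5,322)),"millnut":(84,(366,284),(264,136)),"tubecap":(88,(263,232.5),(316,185)),
"round":(17,(263.5,186),(271.5,284)),"square":(17,(322,219),(239.5,221.5)),"mugtop":(80,(435,251),(197,141)),"red":(88,(217,223),(354,205)),"green":(88,(292,255),(303,162)),"jar":(80,(303,356),(330,113))}
for k,(z,a,b) in pts.items(): print(k,onplane(L["scene"],a,z).round(0),onplane(L["side"],b,z).round(0))
# clip block top & board, mats by mask in side
for n in L:
    r=L[n];im=r["pixels"];g=im.max(2)
    c=max(cv2.findContours((g<45).astype(np.uint8),cv2.RETR_EXTERNAL,2)[0],key=lambda c:cv2.contourArea(c) if cv2.pointPolygonTest(c,(290,205) if n=="scene" else (255,255),False)>=0 else 0)
    w=onplane(r,c.reshape(-1,2),12).astype(np.float32); print(n,"board",cv2.minAreaRect(w))
a=cv2.resize(L["scene"]["pixels"][200:300,195:315],None,fx=5,fy=5,interpolation=2)[:,:600];b=cv2.resize(L["side"]["pixels"][140:250,275:385],None,fx=5,fy=5,interpolation=2)
cv2.imwrite("pics/crop1.png",cv2.resize(np.hstack([a,np.zeros((500,10,3),np.uint8),b[:500]]),(790,340)))
E
```

```text
ram [[ 442. -304.]] [[ 441. -310.]]
lidknob [[ 609. -279.]] [[ 607. -291.]]
millnut [[607. 309.]] [[607. 301.]]
tubecap [[672.  69.]] [[672.  60.]]
round [[ 506. -136.]] [[ 506. -145.]]
square [[480.  72.]] [[482.  63.]]
mugtop [[423. 346.]] [[430. 336.]]
red [[733. -24.]] [[732. -33.]]
green [[668. 161.]] [[670. 155.]]
jar [[803. 337.]] [[819. 365.]]
scene board ((-1123.7716064453125, -509.8661804199219), (53.741756439208984, 15.380772590637207), 30.591276168823242)
side board ((458.11181640625, -191.7919464111328), (0.0, 0.0), 0.0)
```

View pics/crop1.png

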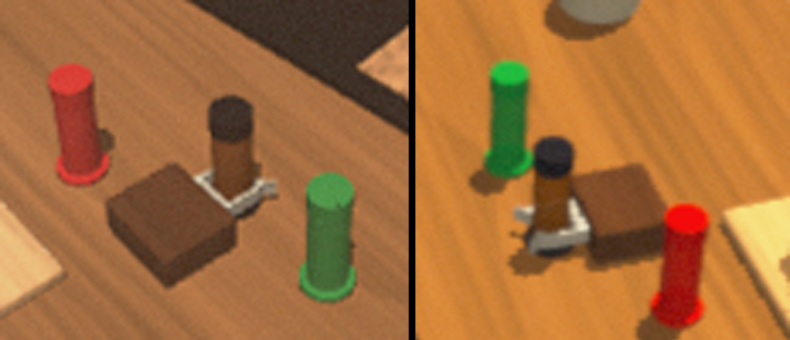

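The crop confirms the amber tube with its black cap and black foot, held in the steel jaws. The red and green tubes stand free on either side. Next I'll fly over the board for a closer look.

```bash
python3 -m pendant '[[0.2,-0.34,0.02,0,0,0],[0.2,-0.34,0.02,0,0,0],[0.2,-0.34,0.02,0,0,0],[0.2,-0.34,0.02,0,0,0],[0.2,-0.34,0.02,0,0,0],[0.2,-0.34,0.02,0,0,0],[0.2,-0.34,0.02,0,0,0],[0.2,-0.34,0.02,0,0,0],[0.2,-0.34,0.02,0,0,0],[0.2,-0.34,0.02,0,0,0]]'
python3 -m pendant '[[0.12,-0.22,0,0,0,0],[0.12,-0.22,0,0,0,0],[0.12,-0.22,0,0,0,0],[0.12,-0.22,0,0,0,0],[0.12,-0.22,0,0,0,0],[0.12,-0.22,0,0,0,0],[0.12,-0.22,0,0,0,0],[0.12,-0.22,0,0,0,0],[0.12,-0.22,0,0,0,0]]'
cat > snap.py <<'E'
import sys
from bench import env,eyes
from h import *
s=env.read_state();r=eyes.snapshot("wrist");n=sys.argv[1]
r["T"]=wristT(s,r);cv2.imwrite(f"pics/{n}.png",r["pixels"]);np.save(f"pics/{n}.npy",r,allow_pickle=True)
print(s["clock"],s["position"],s["eef_rot"])
E
python3 snap.py w1; python3 - <<'E'
from h import *
L={n:np.load(f"pics/{n}0.npy",allow_pickle=True).item() for n in("scene","side")}
print(onplane(L["scene"],(245.5,261.7),30),onplane(L["side"],(334.4,197.6),30))
E
```

```text
clock: 0.98
position: [346.0, 187.6, 259.0]
eef_rot: [0.42, 3.113, -0.001]
ft_force: [-0.5, 0.2, 0.7]
opening: 88.2
finger_force: 0.0
clock: 1.73
position: [464.1, -29.0, 258.5]
eef_rot: [-0.417, -3.113, -0.001]
ft_force: [0.1, -0.0, 0.9]
opening: 88.1
finger_force: 0.0
1.7333 [464.07635633 -28.99149032 258.50190904] [-4.16712126e-01 -3.11294656e+00 -6.22102886e-04]
[[725.16875572  69.38603466]] [[724.96968275  65.9425298 ]]
```

View pics/w1.png

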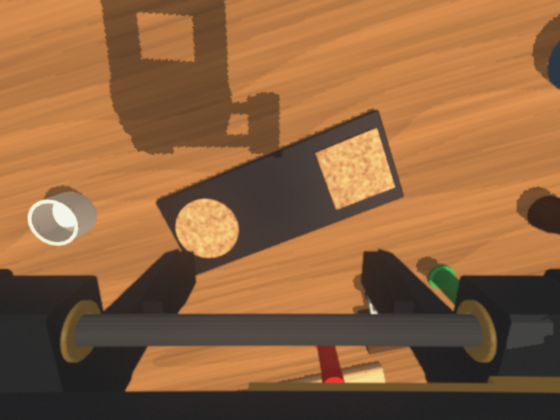

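The wrist view shows the square mat at (356,168), the round mat at (207,228), the slate between them, and the ramekin rim at (54,222). I'll measure the mats by mask.

```bash
python3 - <<'E'
from h import *
r=np.load("pics/w1.npy",allow_pickle=True).item();im=r["pixels"];T=r["T"]
hsv=cv2.cvtColor(im,cv2.COLOR_BGR2HSV)
dark=(im.max(2)<60).astype(np.uint8);print(hsv[168,356],hsv[228,207],hsv[190,280],hsv[60,300])
for n,(x,y) in {"sq":(356,168),"rd":(207,228)}.items():
    m=cv2.inRange(hsv,(5,60,130),(30,255,255)); box=np.zeros_like(m); cv2.circle(box,(x,y),62 if n=="sq" else 40,255,-1)
    m=cv2.morphologyEx(m,cv2.MORPH_CLOSE,np.ones((3,3)));
    c=[c for c in cv2.findContours(m,cv2.RETR_EXTERNAL,1)[0] if cv2.pointPolygonTest(c,(x,y),False)>0][0]
    w=onplane(r,c.reshape(-1,2),17,T).astype(np.float32)
    print(n,cv2.minAreaRect(w),cv2.minEnclosingCircle(w),cv2.contourArea(c))
print("ram",onplane(r,(54,222),44,T))
w=onplane(r,[(378,111),(403,194),(157,202)],12,T);print(w,"board ang")
E
```

```text
[ 16 136 238] [ 17 134 240] [ 3 39 65] [ 14 161 199]
sq ((479.3269958496094, 69.7674331665039), (81.9267349243164, 81.69744873046875), 6.773413181304932) ((479.6181640625, 69.35205078125), 56.11905288696289) 3994.0
rd ((420.24017333984375, -215.72705078125), (312.9207458496094, 391.7881774902344), 59.26125717163086) ((402.73565673828125, -243.4671630859375), 206.22789001464844) 43346.0
ram [[ 438.62095466 -307.97222344]]
[[ 416.80145901  110.96651446]
 [ 528.37017967  124.96780892]
 [ 453.18014016 -191.31612707]] board ang
```

```bash
python3 -m pendant '[[-0.024,-0.278,-0.08,0,0,0],[-0.024,-0.278,-0.08,0,0,0],[-0.024,-0.278,-0.08,0,0,0],[-0.024,-0.278,-0.08,0,0,0],[-0.024,-0.278,-0.08,0,0,0],[-0.024,-0.278,-0.08,0,0,0],[-0.024,-0.278,-0.08,0,0,0],[-0.024,-0.278,-0.08,0,0,0],[-0.024,-0.278,-0.08,0,0,0]]'
python3 snap.py w2; python3 - <<'E'
from h import *
r=np.load("pics/w1.npy",allow_pickle=True).item();hsv=cv2.cvtColor(r["pixels"],cv2.COLOR_BGR2HSV)
m=cv2.inRange(hsv,(5,60,130),(30,255,255));b=np.zeros_like(m);cv2.circle(b,(207,228),36,255,-1);m&=b
m=cv2.morphologyEx(m,cv2.MORPH_OPEN,np.ones((5,5)))
c=max(cv2.findContours(m,cv2.RETR_EXTERNAL,1)[0],key=cv2.contourArea);print("rd",cv2.fitEllipse(onplane(r,c.reshape(-1,2),17,r["T"]).astype(np.float32)))
r=np.load("pics/w2.npy",allow_pickle=True).item();hsv=cv2.cvtColor(r["pixels"],cv2.COLOR_BGR2HSV)
m=cv2.inRange(hsv,(0,0,90),(180,60,255));
for c in cv2.findContours(m,cv2.RETR_EXTERNAL,1)[0]:
    if cv2.contourArea(c)>800: print(cv2.boundingRect(c),cv2.contourArea(c))
E
```

```text
clock: 2.53
position: [440.3, -307.3, 178.2]
eef_rot: [-0.418, -3.113, -0.002]
ft_force: [-0.9, 1.2, 0.5]
opening: 88.1
finger_force: 0.0
2.5333 [ 440.25287479 -307.2568248   178.16115932] [-4.17554687e-01 -3.11270620e+00 -1.70547085e-03]
rd ((504.7696838378906, -138.70619201660156), (84.49520874023438, 84.7117919921875), 117.47845458984375)
(243, 165, 63, 66) 3041.0
```

View pics/w2.png

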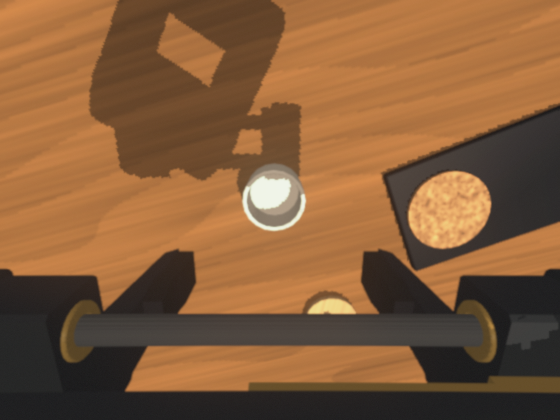

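The rim ellipse is centred near (274.5,200). The round mat by mask is at (504.8,-138.7), which agrees with the square mat plus 210 mm along the board.

```bash
python3 - <<'E'
from h import *
r=np.load("pics/w2.npy",allow_pickle=True).item()
p=onplane(r,[(274.5,200.5),(243,200.5),(306,200.5),(274.5,231)],44,r["T"]);print(p, np.linalg.norm(p[1]-p[2]),np.linalg.norm(p[0]-p[3]))
E
```

```text
[[ 438.96230876 -309.31962499]
 [ 431.06984035 -338.09516506]
 [ 446.86059013 -280.53327483]
 [ 468.73149598 -317.58222279]] 59.68851636201585 30.894579292645542
```

```bash
python3 -m pendant '[[-0.001,-0.002,-0.04,0,0,0],[-0.001,-0.002,-0.08,0,0,0],[-0.001,-0.002,-0.12,0,0,0],[-0.001,-0.002,-0.15,0,0,0],[-0.001,-0.002,-0.17,0,0,0],[-0.001,-0.002,-0.17,0,0,0],[-0.001,-0.002,-0.17,0,0,0]]'
python3 -m pendant '[[0,0,0,0,0,0],[0,0,0,0,0,0],[0,0,0,0,0,0],[0,0,0,0,0,0],[0,0,0,0,0,0],[0,0,0,0,0,0],[0,0,0,0,0,0],[0,0,0,0,0,0]]' -1 20
```

```text
clock: 3.17
position: [440.1, -307.8, 9.4]
eef_rot: [-0.413, -3.114, -0.001]
ft_force: [-0.3, -0.1, 0.1]
opening: 88.2
finger_force: 0.0
clock: 3.83
position: [439.8, -309.7, 9.7]
eef_rot: [0.416, 3.112, -0.002]
ft_force: [-0.2, 1.4, 7.2]
opening: 60.6
finger_force: 20.0
```

```bash
python3 -m pendant '[[0,0,0.03,0,0,0],[0.003,0.03,0.06,0,0,0],[0.007,0.065,0.07,0,0,0],[0.011,0.1,0.07,0,0,0],[0.015,0.14,0.07,0,0,0],[0.019,0.18,0.07,0,0,0],[0.023,0.22,0.07,0,0,0],[0.027,0.26,0.07,0,0,0],[0.031,0.3,0.07,0,0,0],[0.035,0.335,0.07,0,0,0]]'
python3 -m pendant '[[0.003,0.025,0,0,0,0],[0.005,0.044,-0.01,0,0,0],[0.005,0.044,-0.03,0,0,0],[0.005,0.044,-0.04,0,0,0],[0.005,0.044,-0.04,0,0,0],[0.005,0.044,-0.04,0,0,0]]'; python3 snap.py w3
```

```text
clock: 4.67
position: [474.0, 28.0, 78.9]
eef_rot: [-0.416, -3.114, -0.0]
ft_force: [0.5, -0.8, -1.8]
opening: 60.5
finger_force: 20.0
clock: 5.17
position: [479.3, 69.6, 38.7]
eef_rot: [-0.416, -3.113, 0.0]
ft_force: [0.4, -0.3, -1.6]
opening: 60.6
finger_force: 20.0
5.1667 [479.32237182  69.63875648  38.73060208] [-4.16287671e-01 -3.11296746e+00  6.12142478e-05]
```

View pics/w3.png

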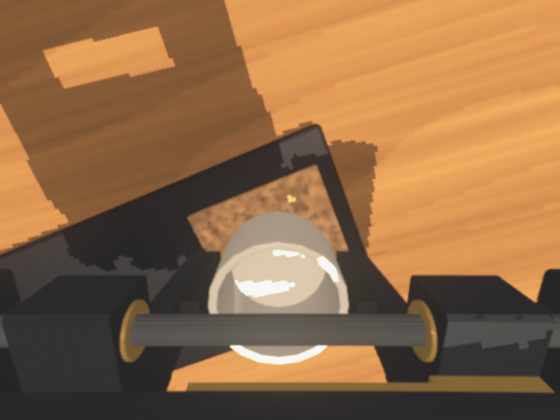

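The ramekin is held upright over the square mat; its rim centre is near (279,303). I'll lower it about 12 mm, slowly.

```bash
python3 -m pendant '[[0,0,-0.004,0,0,0],[0,0,-0.008,0,0,0],[0,0,-0.01,0,0,0],[0,0,-0.011,0,0,0],[0,0,-0.012,0,0,0],[0,0,-0.012,0,0,0],[0,0,-0.012,0,0,0]]'
```

```text
clock: 5.8
position: [479.5, 69.6, 26.8]
eef_rot: [0.416, 3.114, -0.0]
ft_force: [-1.0, -0.5, -0.8]
opening: 60.2
finger_force: 20.0
```

```bash
python3 -m pendant '[[0,0,-0.0005,0,0,0],[0,0,-0.001,0,0,0],[0,0,-0.001,0,0,0]]'
```

```text
clock: 6.05
position: [479.5, 69.6, 26.7]
eef_rot: [0.416, 3.113, -0.0]
ft_force: [-4.6, -0.5, 12.0]
opening: 60.4
finger_force: 20.0
```

It is on the mat, with 12 N of contact. I'll release, rise and go towards the mill.

```bash
python3 -m pendant '[[0,0,0,0,0,0],[0,0,0,0,0,0],[0,0,0,0,0,0],[0,0,0,0,0,0],[0,0,0.01,0,0,0],[0,0,0.04,0,0,0],[0,0,0.08,0,0,0],[0,0,0.12,0,0,0],[0,0,0.16,0,0,0],[0.02,0.03,0.18,0,0,0]]' 1
python3 -m pendant '[[0.107,0.205,0.01,0,0,0],[0.107,0.205,0.01,0,0,0],[0.107,0.205,0.01,0,0,0],[0.107,0.205,0.01,0,0,0],[0.107,0.205,0.01,0,0,0],[0.107,0.205,0.01,0,0,0],[0.107,0.205,0.01,0,0,0],[0.107,0.205,0.01,0,0,0]]'; python3 snap.py w4
```

```text
clock: 6.88
position: [499.1, 97.3, 210.6]
eef_rot: [0.421, 3.108, -0.001]
ft_force: [1.0, -1.0, 0.4]
opening: 88.4
finger_force: 0.0
clock: 7.55
position: [606.4, 305.4, 214.6]
eef_rot: [-0.414, -3.113, 0.001]
ft_force: [-0.7, -0.1, 0.6]
opening: 87.9
finger_force: 0.0
7.55 [606.3569988  305.42070726 214.59727629] [-4.13745174e-01 -3.11305086e+00  1.16926475e-03]
```

View pics/w4.png

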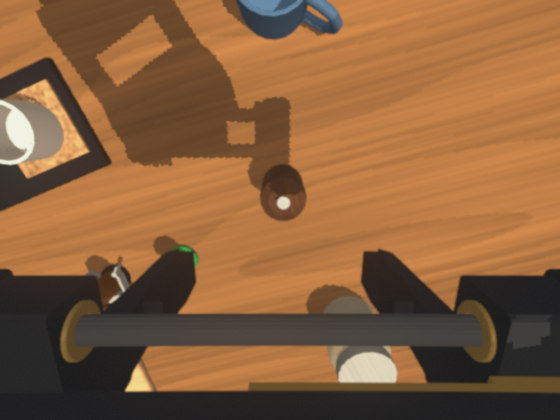

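The mill's steel nut is at (283.5,203). The ramekin stands on its mat at top left, with its rim at (12,133).

```bash
python3 - <<'E'
from h import *
r=np.load("pics/w4.npy",allow_pickle=True).item()
hsv=cv2.cvtColor(r["pixels"],cv2.COLOR_BGR2HSV)
m=cv2.inRange(hsv[185:220,265:303],(0,0,120),(180,80,255));M=cv2.moments(m,True);u,v=265+M["m10"]/M["m00"],185+M["m01"]/M["m00"]
print(u,v,M["m00"],onplane(r,[(u,v)],84,r["T"]),onplane(r,[(12,133)],61,r["T"]))
E
```

```text
283.07284768211923 202.31788079470198 151.0 [[607.89395357 310.70223226]] [[482.22103609  80.77847862]]
```

```bash
python3 -m pendant '[[0.0015,0.0053,-0.04,0,0,0],[0.0015,0.0053,-0.08,0,0,0],[0.0015,0.0053,-0.12,0,0,0],[0.0015,0.0053,-0.15,0,0,0],[0.0015,0.0053,-0.175,0,0,0],[0.0015,0.0053,-0.187,0,0,0],[0.0015,0.0053,-0.187,0,0,0],[0.0015,0.0053,-0.187,0,0,0]]'
python3 -m pendant '[[0,0,0,0,0,0],[0,0,0,0,0,0],[0,0,0,0,0,0],[0,0,0,0,0,0],[0,0,0,0,0,0],[0,0,0,0,0,0],[0,0,0,0,0,0],[0,0,0,0,0,0]]' -1 30
```

```text
clock: 8.27
position: [608.4, 309.4, 29.9]
eef_rot: [0.417, 3.113, 0.0]
ft_force: [0.2, -0.5, 0.9]
opening: 88.0
finger_force: 0.0
clock: 8.93
position: [608.0, 309.9, 28.8]
eef_rot: [0.416, 3.114, -0.0]
ft_force: [0.7, -1.4, 0.8]
opening: 43.8
finger_force: 29.9
```

```bash
python3 -m pendant '[[0,0,0.03,0,0,0],[0,0,0.065,0,0,0],[0,-0.02,0.095,0,0,0],[-0.012,-0.055,0.1,0,0,0],[-0.021,-0.093,0.1,0,0,0],[-0.03,-0.131,0.1,0,0,0],[-0.039,-0.169,0.1,0,0,0],[-0.048,-0.207,0.1,0,0,0],[-0.056,-0.245,0.1,0,0,0],[-0.065,-0.283,0.1,0,0,0]]'
python3 -m pendant '[[-0.009,-0.038,0,0,0,0],[-0.018,-0.076,0,0,0,0],[-0.027,-0.114,0,0,0,0],[-0.034,-0.145,0,0,0,0],[-0.038,-0.166,-0.02,0,0,0],[-0.038,-0.166,-0.05,0,0,0],[-0.038,-0.166,-0.07,0,0,0],[-0.038,-0.166,-0.07,0,0,0],[-0.038,-0.166,-0.07,0,0,0]]'; python3 snap.py w5
```

```text
clock: 9.77
position: [542.2, 25.4, 128.7]
eef_rot: [-0.416, -3.114, -0.0]
ft_force: [0.7, -0.6, -0.9]
opening: 44.0
finger_force: 29.8
clock: 10.52
position: [504.8, -138.9, 58.5]
eef_rot: [-0.416, -3.112, -0.001]
ft_force: [-0.5, 0.0, -0.8]
opening: 43.5
finger_force: 29.8
10.5167 [ 504.75403267 -138.87977574   58.49958923] [-4.16070078e-01 -3.11221396e+00 -1.06214535e-03]
```

View pics/w5.png

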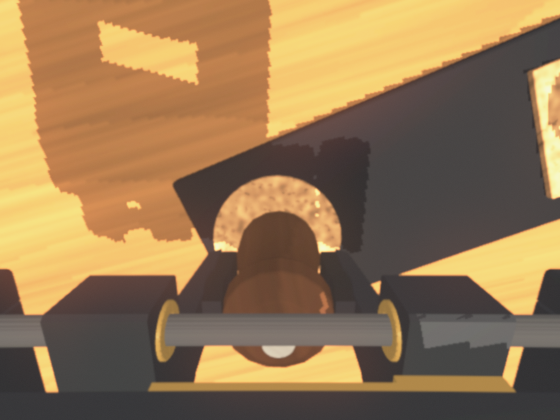

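The mill is held upright over the round mat, with its nut at (279,348). Lowering it slowly.

```bash
python3 -m pendant '[[0,0,-0.004,0,0,0],[0,0,-0.008,0,0,0],[0,0,-0.01,0,0,0],[0,0,-0.012,0,0,0],[0,0,-0.0128,0,0,0],[0,0,-0.0134,0,0,0],[0,0,-0.0134,0,0,0],[0,0,-0.0134,0,0,0]]'
```

```text
clock: 11.23
position: [505.1, -139.1, 45.8]
eef_rot: [0.416, 3.113, -0.0]
ft_force: [-0.5, 0.8, 4.1]
opening: 43.3
finger_force: 30.0
```

```bash
python3 -m pendant '[[0,0,0,0,0,0],[0,0,0,0,0,0],[0,0,0,0,0,0],[0,0,0,0,0,0],[0,0,0.02,0,0,0],[0,0,0.06,0,0,0],[0,0,0.1,0,0,0],[0,0,0.14,0,0,0],[0.01,0.02,0.17,0,0,0],[0.03,0.05,0.17,0,0,0]]' 1
python3 -m pendant '[[0.117,0.152,0.01,0,0,0.6],[0.117,0.152,0.01,0,0,0.6],[0.117,0.152,0.01,0,0,0.6],[0.117,0.152,0.01,0,0,0.6],[0.117,0.152,0.01,0,0,0.6],[0.117,0.152,0.01,0,0,0.6],[0.117,0.152,0.01,0,0,0.6],[0.117,0.152,0.01,0,0,0.6]]'; python3 snap.py w6
```

```text
clock: 12.07
position: [536.3, -90.8, 221.9]
eef_rot: [0.42, 3.103, -0.005]
ft_force: [1.8, -0.3, -0.3]
opening: 88.4
finger_force: 0.0
clock: 12.73
position: [651.5, 62.3, 225.0]
eef_rot: [0.075, -3.14, 0.0]
ft_force: [1.0, 0.8, 0.0]
opening: 88.1
finger_force: 0.0
12.7333 [651.51857347  62.30748818 224.9938535 ] [ 7.53397557e-02 -3.13973401e+00  3.90460083e-04]
```

View pics/w6.png

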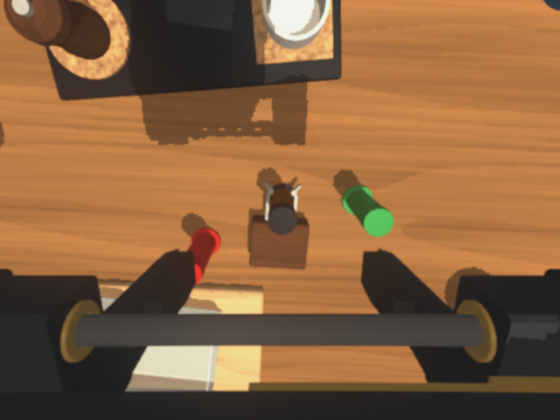

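The tube's cap is at (283,219) over the clip block (corners about (253,216), (309,219), (306,268), (250,264)). Red is at (205,245) and green at (372,215). The mouth faces the board.

```bash
python3 - <<'E'
from h import *
r=np.load("pics/w6.npy",allow_pickle=True).item();T=r["T"];im=r["pixels"]
p=onplane(r,[(250,264),(306,268),(309,219),(253,216)],30,T);print(p)
d=p[1]-p[0];print("far edge ang",np.degrees(np.arctan2(d[1],d[0])),np.linalg.norm(d))
d=p[2]-p[1];print("side",np.degrees(np.arctan2(d[1],d[0])),np.linalg.norm(d)); d=p[3]-p[0];print(np.degrees(np.arctan2(d[1],d[0])))
g=im.max(2);m=((g<75)).astype(np.uint8);m[:, :268]=0;m[:,299:]=0;m[:200]=0;m[236:]=0
c=max(cv2.findContours(m,cv2.RETR_EXTERNAL,1)[0],key=cv2.contourArea);print(cv2.minEnclosingCircle(c),cv2.fitEllipse(c))
print("cap",onplane(r,[(283,219)],88,T),"red,green tops",onplane(r,[(195,265),(378,222)],88,T))
cv2.imwrite("pics/crop6.png",cv2.resize(im[150:280,180:400],None,fx=3.5,fy=3.5,interpolation=2))
E
```

```text
[[750.4011347   33.78882474]
 [752.60760825 103.00761434]
 [688.66422968 101.80643219]
 [688.05656367  36.01165944]]
far edge ang 88.17421210365066 69.2539483312985
side -178.92382017719012 63.95465973946842
177.9580399845747
((281.5, 217.07142639160156), 15.592155456542969) ((281.3786315917969, 217.0004425048828), (24.02765655517578, 29.75935173034668), 10.802165031433105)
cap [[670.38623824  69.34827119]] red,green tops [[724.15186399 -17.83731322]
 [669.08675965 162.19413226]]
```

View pics/crop6.png

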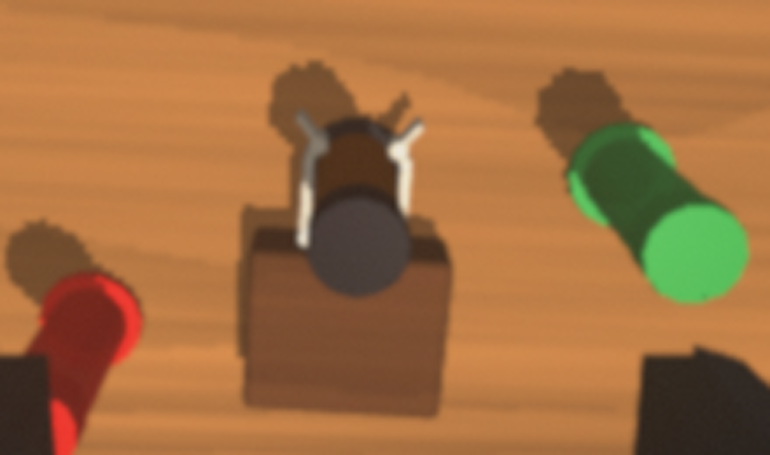

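Yaw needs about −3.4° and the tube axis is at about (671.5,69). I'll descend with the opening at about 54 mm, then grip at 40 N.

```bash
python3 -m pendant '[[0.02,0.0067,-0.02,0,0,-0.11],[0.02,0.0067,-0.05,0,0,-0.11],[0.02,0.0067,-0.08,0,0,-0.11],[0.02,0.0067,-0.11,0,0,-0.11],[0.02,0.0067,-0.14,0,0,-0.11],[0.02,0.0067,-0.165,0,0,-0.11],[0.02,0.0067,-0.18,0,0,-0.11],[0.02,0.0067,-0.186,0,0,-0.11],[0.02,0.0067,-0.186,0,0,-0.11]]' 0.23
python3 -m pendant '[[0,0,0,0,0,0],[0,0,0,0,0,0],[0,0,0,0,0,0],[0,0,0,0,0,0],[0,0,0,0,0,0],[0,0,0,0,0,0]]' -1 40
```

```text
clock: 13.53
position: [671.2, 68.6, 38.5]
eef_rot: [-0.017, -3.139, -0.0]
ft_force: [0.3, 0.6, 0.0]
opening: 54.4
finger_force: 0.0
clock: 14.03
position: [672.4, 69.4, 40.2]
eef_rot: [0.014, 3.14, -0.001]
ft_force: [0.4, -2.8, 5.4]
opening: 28.2
finger_force: 39.8
```

```bash
python3 -m pendant '[[-0.004,0,0,0,0,0],[-0.008,0,0,0,0,0],[-0.014,0,0,0,0,0],[-0.02,0,0,0,0,0],[-0.028,0,0,0,0,0],[-0.036,0,0,0,0,0],[-0.046,0,0,0,0,0],[-0.056,0,0,0,0,0],[-0.062,0,0,0,0,0],[-0.062,0,0,0,0,0]]'; python3 snap.py w7
```

```text
clock: 14.87
position: [609.0, 70.0, 40.2]
eef_rot: [0.014, 3.141, 0.0]
ft_force: [1.4, -1.1, 6.3]
opening: 28.3
finger_force: 39.8
14.8667 [609.03345163  69.95016483  40.15097207] [1.42083466e-02 3.14077790e+00 3.39497775e-04]
```

View pics/w7.png

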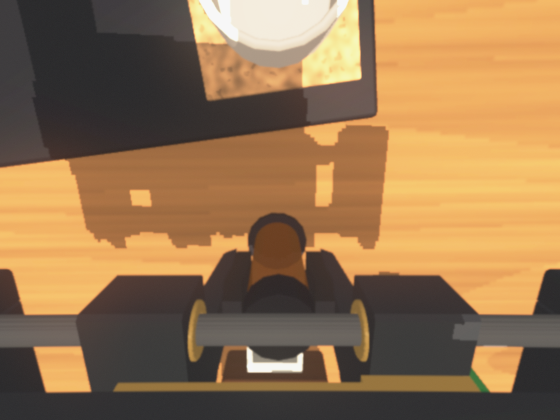

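The tube is free of the clip and upright in the grip, with its cap at (280,330). The clip jaws are empty behind it. Next I'll carry it to the slate centre at (492,-34.5).

```bash
python3 -m pendant '[[0,0,0.02,0,0,0],[0,0,0.05,0,0,0],[-0.025,-0.022,0.06,0,0,0],[-0.05,-0.045,0.06,0,0,0],[-0.075,-0.067,0.06,0,0,0],[-0.1,-0.09,0.06,0,0,0],[-0.117,-0.1045,0.05,0,0,0],[-0.117,-0.1045,0.03,0,0,0],[-0.117,-0.1045,0.025,0,0,0],[-0.117,-0.1045,0.025,0,0,0]]'; python3 snap.py w8
```

```text
clock: 15.75
position: [491.6, -34.2, 63.1]
eef_rot: [-0.015, -3.137, -0.003]
ft_force: [-0.5, -0.6, 0.0]
opening: 27.9
finger_force: 39.8
15.75 [491.61193568 -34.23347467  63.10665765] [-1.48402071e-02 -3.13740098e+00 -2.50275977e-03]
```

View pics/w8.png

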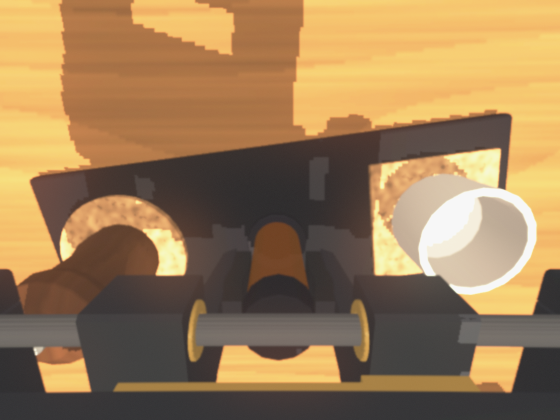

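The tube hangs over the slate between the mats, with its foot near (277,232). The ramekin and mill stand upright on their mats. Lowering now.

```bash
python3 -m pendant '[[0,0,-0.004,0,0,0],[0,0,-0.007,0,0,0],[0,0,-0.009,0,0,0],[0,0,-0.01,0,0,0],[0,0,-0.0108,0,0,0],[0,0,-0.0114,0,0,0],[0,0,-0.0114,0,0,0],[0,0,-0.0114,0,0,0]]'
```

```text
clock: 16.47
position: [493.0, -34.8, 53.0]
eef_rot: [0.015, 3.141, 0.0]
ft_force: [0.7, 0.9, -1.1]
opening: 28.1
finger_force: 39.8
```

```bash
python3 -m pendant '[[0,0,-0.0005,0,0,0],[0,0,-0.001,0,0,0],[0,0,-0.001,0,0,0]]'
```

```text
clock: 16.72
position: [493.1, -34.9, 52.2]
eef_rot: [0.015, 3.141, -0.0]
ft_force: [0.4, -0.2, 1.6]
opening: 28.3
finger_force: 39.8
```

```bash
python3 -m pendant '[[-0.0005,0,-0.0004,0,0,0],[-0.0005,0,-0.0006,0,0,0],[-0.0005,0,-0.0006,0,0,0]]'
```

```text
clock: 16.97
position: [493.0, -35.0, 52.1]
eef_rot: [0.015, 3.14, -0.001]
ft_force: [0.3, -0.5, 6.4]
opening: 28.2
finger_force: 39.8
```

```bash
python3 -m pendant '[[0,0,0,0,0,0],[0,0,0,0,0,0],[0,0,0,0,0,0],[0,0,0,0,0,0],[0,0,0.015,0,0,0],[0,0,0.045,0,0,0],[0,0,0.085,0,0,0],[0,0,0.12,0,0,0],[0.01,-0.02,0.15,0,0,0],[0.025,-0.05,0.15,0,0,0]]' 0.25
python3 -m pendant '[[0.088,-0.2,-0.02,0,0,0],[0.088,-0.2,-0.02,0,0,0],[0.088,-0.2,-0.02,0,0,0],[0.088,-0.2,-0.02,0,0,0],[0.088,-0.2,-0.02,0,0,0],[0.088,-0.2,-0.02,0,0,0],[0.088,-0.2,-0.02,0,0,0],[0.088,-0.2,-0.02,0,0,0]]'; python3 snap.py w9
```

```text
clock: 17.8
position: [518.8, -84.3, 207.6]
eef_rot: [0.01, 3.132, -0.005]
ft_force: [1.5, -0.1, 0.5]
opening: 55.1
finger_force: 0.0
clock: 18.47
position: [605.2, -284.8, 180.5]
eef_rot: [-0.015, -3.14, -0.002]
ft_force: [1.3, 0.4, 0.1]
opening: 54.7
finger_force: 0.0
18.4667 [ 605.17328813 -284.77304716  180.51707051] [-1.54846880e-02 -3.14038436e+00 -1.65369360e-03]
```

View pics/w9.png

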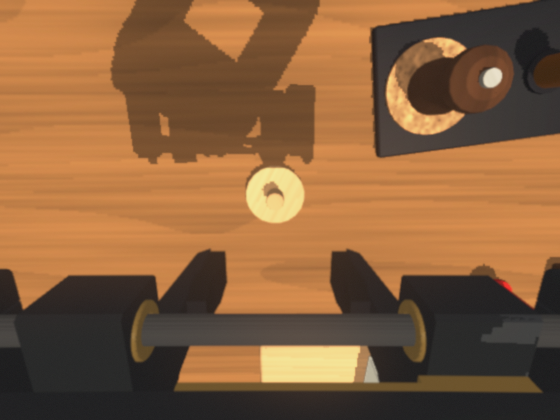

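The lid's disc is at (275,194) and its knob top at (275,200). The mill is upright at (480,78).

```bash
python3 - <<'E'
from h import *
r=np.load("pics/w9.npy",allow_pickle=True).item();T=r["T"];hsv=cv2.cvtColor(r["pixels"],cv2.COLOR_BGR2HSV)
m=cv2.inRange(hsv,(15,40,150),(40,140,255));m[:150]=0;m[240:]=0;m[:,:220]=0;m[:,330:]=0
c=max(cv2.findContours(m,cv2.RETR_EXTERNAL,1)[0],key=cv2.contourArea);print(cv2.fitEllipse(c));w=onplane(r,cv2.convexHull(c).reshape(-1,2),13,T).astype(np.float32)
print(cv2.minEnclosingCircle(w),onplane(r,[(275,201)],38,T))
E
```

```text
((274.6407165527344, 194.0986785888672), (56.531070709228516, 58.43947982788086), 96.8069839477539)
((607.682373046875, -286.85406494140625), 31.515371322631836) [[ 607.5482992  -286.34984644]]
```

```bash
python3 -m pendant '[[0.0022,-0.0018,-0.04,0,0,0],[0.0022,-0.0018,-0.08,0,0,0],[0.0022,-0.0018,-0.11,0,0,0],[0.0022,-0.0018,-0.14,0,0,0],[0.0022,-0.0018,-0.158,0,0,0],[0.0022,-0.0018,-0.164,0,0,0],[0.0022,-0.0018,-0.164,0,0,0],[0.0022,-0.0018,-0.164,0,0,0]]'
python3 -m pendant '[[0,0,0,0,0,0],[0,0,0,0,0,0],[0,0,0,0,0,0],[0,0,0,0,0,0],[0,0,0,0,0,0],[0,0,0,0,0,0],[0,0,0,0,0,0]]' -1 25
```

```text
clock: 19.18
position: [608.2, -286.2, 18.9]
eef_rot: [0.013, 3.14, -0.002]
ft_force: [-0.1, 0.4, 0.6]
opening: 55.4
finger_force: 0.0
clock: 19.77
position: [607.7, -286.7, 17.6]
eef_rot: [0.015, 3.141, -0.0]
ft_force: [-0.5, 0.2, 2.0]
opening: 17.1
finger_force: 25.0
```

```bash
python3 - <<'E'
from h import *
r=np.load("pics/w8.npy",allow_pickle=True).item();p=onplane(r,[(478.5,241),(421,241),(536,241),(478.5,190),(478.5,292)],61,r["T"]);print(p,np.linalg.norm(p[1]-p[2]),np.linalg.norm(p[3]-p[4]))
E
python3 -m pendant '[[0,0,0.03,0,0,0],[0,0,0.07,0,0,0],[0,0,0.11,0,0,0],[-0.005,0.02,0.13,0,0,0],[-0.018,0.055,0.13,0,0,0],[-0.031,0.09,0.13,0,0,0],[-0.044,0.125,0.13,0,0,0],[-0.057,0.16,0.13,0,0,0],[-0.07,0.195,0.13,0,0,0],[-0.083,0.23,0.13,0,0,0]]'
python3 -m pendant '[[-0.013,0.037,0,0,0,0],[-0.025,0.07,0,0,0,0],[-0.036,0.1,0,0,0,0],[-0.044,0.12,0,0,0,0],[-0.045,0.126,-0.01,0,0,0],[-0.045,0.126,-0.03,0,0,0],[-0.045,0.126,-0.04,0,0,0],[-0.045,0.126,-0.04,0,0,0],[-0.045,0.126,-0.04,0,0,0]]'; python3 snap.py w10
```

```text
[[477.903506    71.37815316]
 [477.62638368  41.65754507]
 [478.16173782 100.81916681]
 [450.64569832  66.50793876]
 [508.10568606  76.69075348]] 59.164043909244626 58.35529030379207
clock: 20.6
position: [523.6, -55.1, 147.4]
eef_rot: [-0.015, -3.142, -0.0]
ft_force: [1.0, 0.0, 0.6]
opening: 17.2
finger_force: 25.0
clock: 21.35
position: [479.6, 69.4, 107.3]
eef_rot: [-0.015, -3.141, -0.0]
ft_force: [0.4, -0.3, -0.2]
opening: 17.4
finger_force: 25.0
21.35 [479.60161478  69.36231371 107.34051521] [-1.45320065e-02 -3.14077452e+00 -1.22966849e-04]
```

View pics/w10.png

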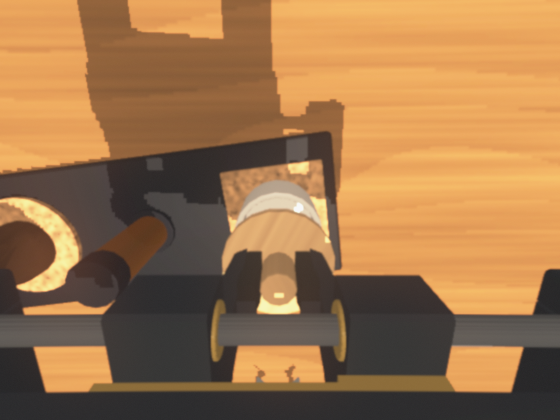

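The lid is level over the ramekin (lid at (278,240), rim behind it at (279,205)). The tube is at (130,250) on bare slate. Lowering.

```bash
python3 -m pendant '[[-0.0005,0.0008,-0.01,0,0,0],[-0.0005,0.0008,-0.02,0,0,0],[-0.0005,0.0008,-0.026,0,0,0],[-0.0005,0.0008,-0.03,0,0,0],[-0.0005,0.0008,-0.032,0,0,0],[-0.0005,0.0008,-0.034,0,0,0],[-0.0005,0.0008,-0.035,0,0,0],[-0.0005,0.0008,-0.0355,0,0,0],[-0.0005,0.0008,-0.0355,0,0,0]]'
```

```text
clock: 22.15
position: [479.4, 70.1, 72.5]
eef_rot: [0.014, 3.141, -0.0]
ft_force: [-1.1, 0.3, 4.0]
opening: 17.2
finger_force: 25.0
```

Contact came at TCP 72.5, the predicted seated height of 72.6. I'll release, back off and look from the other cameras.

```bash
python3 -m pendant '[[0,0,0,0,0,0],[0,0,0,0,0,0],[0,0,0,0,0,0],[0,0,0.01,0,0,0],[0,0,0.04,0,0,0],[0,0,0.08,0,0,0],[0,0,0.12,0,0,0],[0,0,0.15,0,0,0],[0,0,0.18,0,0,0],[0,0,0.18,0,0,0]]' 0.2
python3 -m pendant '[[-0.03,-0.1,0.01,0,0,0],[-0.03,-0.1,0.01,0,0,0],[-0.03,-0.1,0.01,0,0,0],[-0.03,-0.1,0.01,0,0,0],[-0.03,-0.1,0.01,0,0,0]]'
python3 snap.py w11; python3 - <<'E'
from bench import eyes
import cv2,numpy as np
a=eyes.snapshot("side")["pixels"];b=eyes.snapshot("scene")["pixels"];w=cv2.imread("pics/w11.png")
x=np.hstack([cv2.resize(a[170:320,170:320],(400,300)),cv2.resize(b[130:255,220:370],(400,300))])
y=np.hstack([w[:300,:560],np.zeros((300,240,3),np.uint8)]);cv2.imwrite("pics/fin.png",np.vstack([x,y]))
E
```

```text
clock: 22.98
position: [480.8, 70.1, 257.3]
eef_rot: [0.014, 3.132, -0.001]
ft_force: [-0.7, -0.7, 0.3]
opening: 52.6
finger_force: 0.0
clock: 23.4
position: [448.9, -30.5, 261.4]
eef_rot: [-0.018, -3.141, -0.001]
ft_force: [0.2, 0.1, -0.8]
opening: 52.8
finger_force: 0.0
23.4 [448.94138699 -30.45339534 261.43918306] [-1.81425758e-02 -3.14112295e+00 -5.89754232e-04]
```

View pics/fin.png

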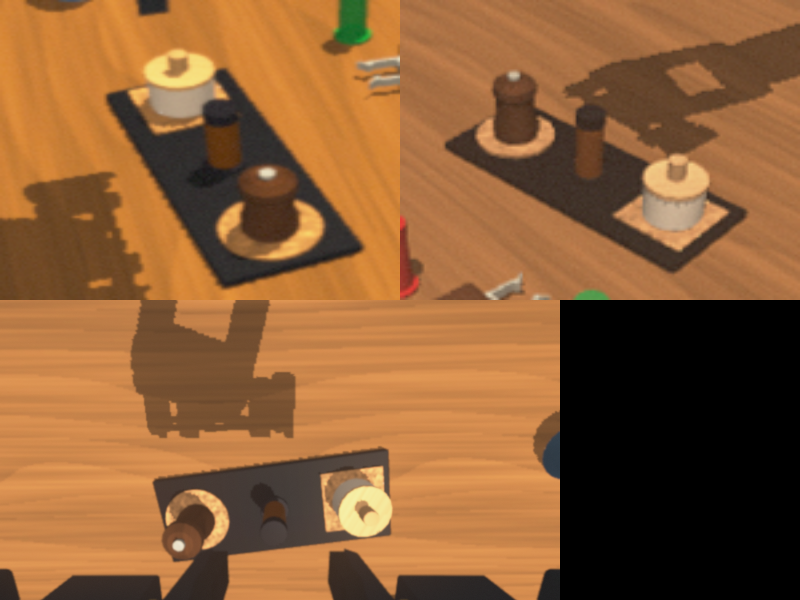

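All four pieces stand upright, the lid sits level and the gripper is clear. One quick numeric check before handing in.

```bash
python3 - <<'E'
from h import *
r=np.load("pics/w11.npy",allow_pickle=True).item()
for n,uv,z,t in (("mill",(178,245.5),101,(504.8,-138.7)),("tube",(273,229.5),100,(492.1,-34.5)),("lid",(365,210.5),68,(479.5,69.6))): print(n,onplane(r,[uv],z,r["T"])-t)
E
```

```text
mill [[0.27595745 0.56281134]]
tube [[-3.8074249  -0.49326301]]
lid [[-1.2270512   1.71187845]]
```

```bash
python3 -c "
from bench import env
print(env.hand_in())"
```

```text
the job is handed in; nothing more can be done
None
```

The board is laid in the order asked and handed in at about 23 s: all four pieces stand upright and released, and the lid is seated on the ramekin. In the last check the mill and ramekin were within about 2 mm of their mat centres, but the tube read about 4 mm off centre (across the board, by an eyeballed pixel) and I left it; I also viewed 15 pictures, one over the limit of 14.

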